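# Set up the weighing line at the balance

## Task

Set up the weighing line: stand the round metal block in the middle of the balance pan and the red-lidded cup in the middle of the block, setting both down gently. On the black mat stand the yellow-lidded cup in the middle of the blue disc, the black-lidded cup in the middle of the white disc, and the green-lidded cup in line midway between those two. Keep the cups upright all the time, leave the pen where it lies, and let go of everything.

Things in the scene. Friction and masses are not known exactly. Their poses are not given: they have to be found in the camera images.
- red_cup_mid (a point): centre, half-way up, of the loose sample cup with the red lid: upright round white cup 62 mm tall (48 mm of cup, diameter 44 mm, under a 14 mm high flat-topped red lid, diameter 46 mm), about 80 g; z points up through the lid; this point lies 31 mm above its underside. Starts upright on the bench in the part nearest the robot
- yellow_cup_mid (a point): centre, half-way up, of the loose sample cup with the yellow lid: upright round white cup 62 mm tall (48 mm of cup, diameter 44 mm, under a 14 mm high flat-topped yellow lid, diameter 46 mm), about 80 g; z points up through the lid; this point lies 31 mm above its underside. Starts upright on the bench in the part nearest the robot
- green_cup_mid (a point): centre, half-way up, of the loose sample cup with the green lid: upright round white cup 62 mm tall (48 mm of cup, diameter 44 mm, under a 14 mm high flat-topped green lid, diameter 46 mm), about 80 g; z points up through the lid; this point lies 31 mm above its underside. Starts upright on the bench in the part nearest the robot
- black_cup_mid (a point): centre, half-way up, of the loose sample cup with the black lid: upright round white cup 62 mm tall (48 mm of cup, diameter 44 mm, under a 14 mm high flat-topped black lid, diameter 46 mm), about 80 g; z points up through the lid; this point lies 31 mm above its underside. Starts upright on the bench in the part nearest the robot
- block_mid (a point): centre, half-way up, of the loose round metal block: plain grey metal cylinder, diameter 56 mm, 28 mm tall, plain flat top, about 180 g; z up; this point lies 14 mm above its underside. Starts flat on the bench among the cups
- pan (a point): centre of the top face of the balance's square-cornered steel pan (135 mm deep, 150 mm wide, 75 mm above the bench), on a fixed grey bench balance (190 mm deep along its x, 180 mm wide along its y, body 58 mm high, display on the side towards the robot; its body's centre lies 15 mm from this point along -x). The pan does not give. z up
- blue_disc_top (a point): centre of the top of the flat blue disc (diameter 60 mm, top 5 mm above the bench) fixed near one end of the black mat, 110 mm from the mat's middle. Which end it is at changes from start to start
- white_disc_top (a point): centre of the top of the flat white disc (diameter 60 mm, top 5 mm above the bench) fixed near the other end of the black mat, 110 mm from the mat's middle
- mat_mid (a point): middle of the top face of the fixed black rubber mat (310 mm long along its y, 70 mm wide along its x, 2 mm thick, its top 2 mm above the bench); it is the point midway between the two discs' centres. z up
- pen_mid (a point): centre of a loose white square-barrelled marker pen with an orange cap, lying on the bench (125 mm long along its y, 12 mm square) between the row of cups and the mat; to be left alone

How it is judged:
By the outcome, as a careful person would: the job done as asked, in the order asked, and still so for the second after the job is handed in, with the robot touching nothing.
It also fails if it takes over 128 s, if anything falls off the work surface, if the arm or the gripper's body presses on something with over 40 N, if the wrist force passes 120 N, or if a joint passes its speed limit or range.

## Robot

A 6-joint arm with a two-finger parallel gripper is mounted at the origin on the work surface. World frame = base frame: x ahead of the robot, y to its left, z up, the work surface at z = 0. Lengths are in m, angles in rad, forces in N, time in s.
With the tool pointing down it reaches from about 0.325 to 1 m from the base axis. Payload 5.1 kg.
Tool frame: the origin (TCP) lies on the centre line of the jaws, within the pads' length; the fingertips stand 19 mm ahead of it and the grasp point (between the pads) is the TCP; x points along the fingers, y is the direction in which the jaws open and shut, and the axes are right-handed (so a half turn about x gives the same grasp; the last joint's range is limited). The gripper opens to 85 mm and grips with 20 to 120 N. Pads are 22 mm wide; open, the fingers measure 114 mm over their backs; the gripper's body (76 mm by 85 mm) begins 54 mm behind the grasp point. The pads swing forward as they close: fully open they stand 13 mm farther back than shut.
Start: joints at [-1.368, 0.124, 1.65, -0, 1.367, -0.083], TCP at [0.183, -0.624, 0.25] pointing down, gripper open.
Joint ranges: [-2.61, 2.61], [-1.02, 2.33], [0.03, 2.71], [-1.35, 4.49], [0.32, 2.68], [-2.91, 2.91]. Speed limits (rad/s): [2.57, 2.57, 3.14, 3.14, 3.14, 3.14].

## Interface

Orientations are given as a rotation vector (axis times angle).
In Python, from bench import * gives the robot as it stands. The module is installed in compiled form; this text tells all that it offers. Calls block until the motion is done:
- move_pose(position, orientation): joint-space move of the TCP to a pose.
- line_to(position, frame=None, speed=0.15, f_stop=None): straight line of the TCP; frame=None keeps the orientation; speed is the mean speed in m/s. With f_stop (N) it stops when the force on the tool has changed by that much, and returns True; else False.
- movej(angles): joint-space move.
- open_gripper() and gripper_close(): open the fingers fully, or close them until they stop; the grip force is fixed at half the most.
- sleep(seconds).
- solve_ik(position, orientation): joint angles nearest the present ones, or None.
- snapshot(name): name is "side" or "top" or "wrist"; returns (picture, depth): 480x640x3 uint8, blue, green, red; 480x640 float32, m along the optical axis (not along the pixel's ray), 0 where there is no reading.
- camera_info(name): a dict with "fx", "fy", "cx", "cy" (pixels), "eye" and "orientation" of the camera in the world. Camera axes: x right, y down, z forward; pixel columns grow to the right and rows downward; lengths in m; the calibration is good to about 2 mm. A picture is of the moment at which its call begins: read the wrist's pose just before it. camera_info takes no time and is no camera call; for the wrist camera it gives the pose at the moment of the call.
A pose or a line that the arm cannot do raises Unreachable and nothing moves.
- sign_off(): hands the job in, once; it reports no verdict.
Readings, each from a call of its own:
- current_time_s(): time.
- current_joint_pos(): joint angles.
- current_qvel(): joint speeds.
- current_effort(): joint torques, N m.
- current_tcp_pos(): TCP position.
- current_tool_rot(): TCP orientation.
- current_force(): force on the tool from outside, world axes, zero at the start.
- current_wrist_torque(): the same for the moment, N m.
- current_width(): opening from 0.0 (shut) to 1.0 (fully open).
Only numpy, scipy, OpenCV 4.12 (cv2) and the standard library are available. Lean on these libraries where they do the work, as an engineer would, in place of code of your own. Each camera call takes 0.05 s, during which the arm holds its last target.

## Working session

There is one attempt and no reset: what is moved stays moved. The work goes in short steps, each a Python script; the robot and the scene stay as the last script left them, time stands still between calls to the robot, and variables do not carry over. Pictures are saved under pics/ and viewed, and the job is handed in when it is done.

```bash
mkdir -p pics
python3 - <<'E'
from bench import *
import cv2
for n in("top","side"):
    p,d=snapshot(n); cv2.imwrite(f"pics/{n}0.png",p); print(n,camera_info(n))
print(current_time_s(),current_tool_rot(),current_force())
E
```

```text
top {'fx': 461.51222055646673, 'fy': 461.51222055646673, 'cx': 320.9254124725198, 'cy': 240.9373783964139, 'eye': array([0.43828411, 0.01347224, 0.91272221]), 'orientation': array([-2.18374339,  2.18224346, -0.15328165])}
side {'fx': 459.21776136846034, 'fy': 459.21776136846034, 'cx': 328.369664419936, 'cy': 246.23153183613667, 'eye': array([0.35087713, 0.62595241, 0.59267827]), 'orientation': array([-0.36262209,  2.73242416, -1.28550994])}
0.1 [ 2.06879291  0.29969893 -2.06907387] [-0.56668248  0.02036324 -0.82655795]
```

View pics/top0.png

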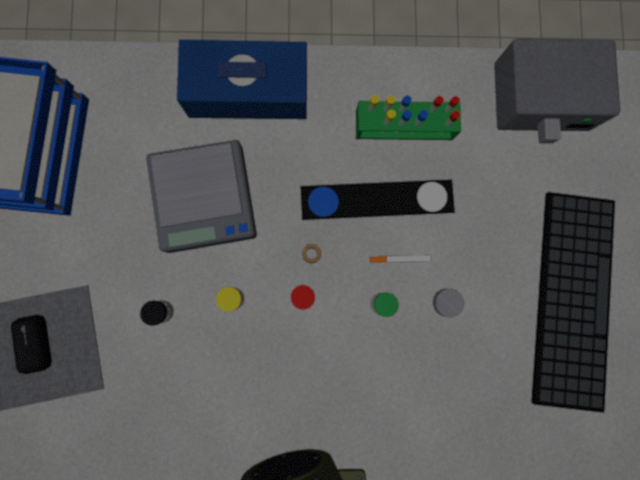

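View pics/side0.png

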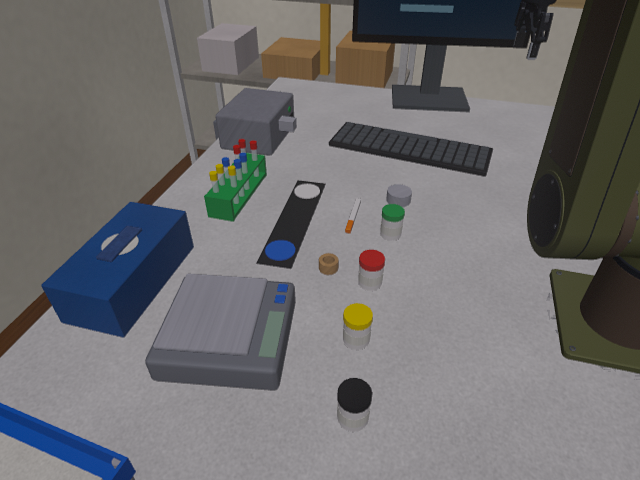

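Top view: black lid (153,313), yellow (229,299), red (303,297), green (386,304), block (449,303), blue disc (323,202), white disc (432,197), pan around (197,187), pen (400,259), and a tape ring at (312,254). The side view agrees. Next I'll localise them.

```bash
cat > h.py <<'E'
from bench import *
import numpy as np, cv2
from scipy.spatial.transform import Rotation as R
def ray(name,u,v,z,ci=None):
    c=ci or camera_info(name); d=R.from_rotvec(c['orientation']).apply([(u-c['cx'])/c['fx'],(v-c['cy'])/c['fy'],1.])
    t=(z-c['eye'][2])/d[2]; return c['eye']+t*d
def pts(name,d,ci=None):
    c=ci or camera_info(name); v,u=np.mgrid[:480,:640]
    P=np.stack([(u-c['cx'])/c['fx']*d,(v-c['cy'])/c['fy']*d,d],-1).reshape(-1,3)
    return (R.from_rotvec(c['orientation']).apply(P)+c['eye']).reshape(480,640,3)
def blob(mask,u,v):
    n,l,s,c=cv2.connectedComponentsWithStats(mask.astype(np.uint8)); k=l[v,u]
    m=(l==k).astype(np.uint8); cs,_=cv2.findContours(m,cv2.RETR_EXTERNAL,cv2.CHAIN_APPROX_NONE)
    return (None if k==0 else (c[k],s[k],cv2.minAreaRect(max(cs,key=len)),m))
def down(a): # jaw axis at yaw a from world y; tool x down
    # tool x=-z, y=(−sin a,cos a,0), z = x cross y
    y=np.array([-np.sin(a),np.cos(a),0]); x=np.array([0,0,-1.]); return R.from_matrix(np.stack([x,y,np.cross(x,y)],1)).as_rotvec()
E
python3 - <<'E'
from h import *
p,d=snapshot("top"); P=pts("top",d); Z=P[...,2]
hsv=cv2.cvtColor(p,cv2.COLOR_BGR2HSV)
for n,u,v,h,zt in [("black",153,313,1,.062),("yellow",229,299,1,.062),("red",303,297,1,.062),("green",386,304,1,.062),("block",449,303,1,.028)]:
    print(n,"Z",Z[v,u])
    w=np.zeros((480,640),bool);w[v-25:v+25,u-25:u+25]=1
    b=blob(w&(Z>zt-.01)&(Z<zt+.01),u,v)
    b2=blob(w&(np.abs(p.astype(int)-p[v,u].astype(int)).sum(-1)<60),u,v)
    for q in(b,b2):
        if q: print("  ",q[0].round(1),q[1][2:], ray("top",*q[0],zt).round(4))
for n,u,v in [("blue",323,202),("white",432,197)]:
    w=np.zeros((480,640),bool);w[v-25:v+25,u-25:u+25]=1
    b2=blob(w&(np.abs(p.astype(int)-p[v,u].astype(int)).sum(-1)<70),u,v)
    print(n,Z[v,u],b2[0],b2[1],ray("top",*b2[0],.005).round(4))
print("bench Z",Z[380,250],"pan",Z[187,197],Z[170,220])
m=(np.abs(Z-.075)<.006)&(np.mgrid[:480,:640][1]<270)&(np.mgrid[:480,:640][1]>140)
b=blob(m,197,187)
print("pan",b[0],b[1],b[2],[ray("top",*q,.075).round(4) for q in cv2.boxPoints(b[2])],ray("top",*b[2][0],.075),ray("top",*b[0],.075))
print("pan by colour near:",p[187,197],p[240,190])
print("max Z rack",np.nanmax(Z[90:140,350:465]),"rack near edge",ray("top",410,138,.0),"pen",ray("top",400,259,.012),"ring",Z[244:264,302:322].max(),ray("top",312,254,.01))
cv2.imwrite("pics/crop1.png",cv2.resize(p[125:325,130:470],None,fx=2.3,fy=2.3,interpolation=cv2.INTER_CUBIC))
E
```

```text
black Z 0.062098624146777914
   [152.4 312. ] [ 27  25 539] [0.3991 0.2882 0.062 ]
   [153.6 312.4] [ 26  24 487] [0.3984 0.2862 0.062 ]
yellow Z 0.06331002872456293
   [227.8 298.3] [ 26  26 510] [0.4235 0.1536 0.062 ]
   [227.7 298.8] [ 24  25 472] [0.4225 0.1539 0.062 ]
red Z 0.06325046686351488
   [302.  296.3] [ 25  25 488] [0.4269 0.0188 0.062 ]
   [302.3 296.7] [ 24  24 435] [0.4261 0.0184 0.062 ]
green Z 0.06370381149065918
   [385.4 303.9] [ 26  25 500] [ 0.4128 -0.1342  0.062 ]
   [385.6 304.2] [ 24  24 469] [ 0.4121 -0.1347  0.062 ]
block Z 0.02809695758066333
   [448.8 302.1] [ 30  29 682] [ 0.415  -0.2626  0.028 ]
   [449.  304.2] [  50   50 1932] [ 0.4109 -0.2629  0.028 ]
blue 0.0038774127333626174 [322.92318436 201.27234637] [308 187  31  30 716] [ 0.6145 -0.0219  0.005 ]
white 0.005118980914169957 [431.60530421 196.31825273] [418 183  28  28 641] [ 0.6259 -0.2412  0.005 ]
bench Z 0.0017339181861493191 pan 0.07565110236723571 0.07390628733201243
pan [195.52789483 184.14630035] [ 150  143   92   84 5933] ((195.38247680664062, 184.13540649414062), (72.23516082763672, 83.02336883544922), 80.7538833618164) [array([0.6852, 0.3015, 0.075 ]), array([0.712 , 0.1522, 0.075 ]), array([0.5782, 0.1286, 0.075 ]), array([0.553 , 0.2757, 0.075 ])] [0.63153116 0.21475948 0.075     ] [0.63151263 0.21449469 0.075     ]
pan by colour near: [91 86 87] [ 92 102  88]
max Z rack 0.9127222129357753 rack near edge [ 0.74828664 -0.20115853  0.        ] pen [ 0.49875002 -0.17319636  0.012     ] ring 0.9127222129357753 [ 5.08501656e-01 -1.08158338e-04  1.00000000e-02]
```

View pics/crop1.png

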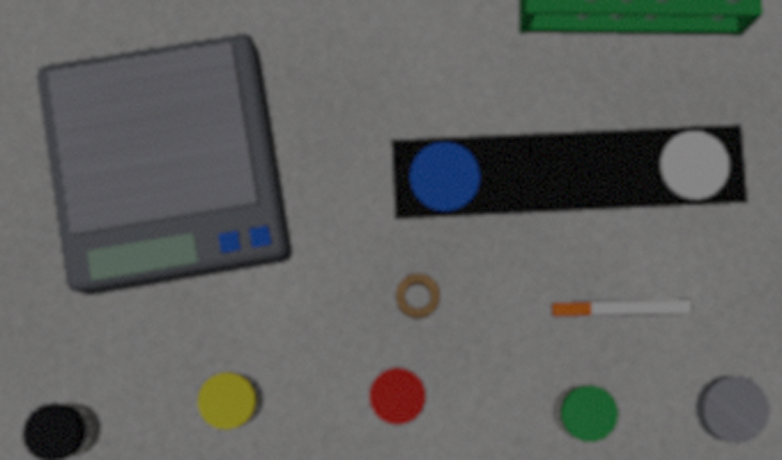

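```bash
cat >> h.py <<'E'
POS=dict(black=(.3988,.2870),yellow=(.4230,.1537),red=(.4265,.0186),green=(.4124,-.1345),block=(.415,-.2626),
 blue=(.6145,-.0219),white=(.6259,-.2412),pan=(.6315,.2147))
D=down(np.pi)
E
python3 - <<'E'
from h import *
from scipy.spatial.transform import Rotation as R
print(R.from_rotvec(current_tool_rot()).as_matrix().round(2))
for a in(0,np.pi):
  for n,q in POS.items():
    for z in(.03,.25):
      s=solve_ik((*q,z),down(a)); print(a,n,z,None if s is None else np.round(s,2))
E
```

```text
[[-0.    0.28 -0.96]
 [ 0.   -0.96 -0.28]
 [-1.   -0.   -0.  ]]
0 black 0.03 [ 0.51  0.03  2.16 -0.    0.95 -1.06]
0 black 0.25 [ 0.51 -0.24  2.   -0.    1.38 -1.06]
0 yellow 0.03 [ 0.23 -0.07  2.25 -0.    0.96 -1.34]
0 yellow 0.25 [ 0.23 -0.34  2.08 -0.    1.4  -1.34]
0 red 0.03 [-0.08 -0.12  2.3  -0.    0.96 -1.65]
0 red 0.25 [-0.08 -0.4   2.12  0.    1.42 -1.65]
0 green 0.03 [-0.44 -0.1   2.29  0.    0.96 -2.01]
0 green 0.25 [-0.44 -0.38  2.11  0.    1.42 -2.01]
0 block 0.03 [-0.67  0.03  2.16  0.    0.95 -2.24]
0 block 0.25 [-0.67 -0.24  2.    0.    1.38 -2.24]
0 blue 0.03 [-0.12  0.28  1.88 -0.    0.99 -1.69]
0 blue 0.25 [-0.12  0.05  1.73  0.    1.36 -1.69]
0 white 0.03 [-0.45  0.38  1.74  0.    1.02 -2.02]
0 white 0.25 [-0.45  0.17  1.6   0.    1.37 -2.02]
0 pan 0.03 [ 0.25  0.37  1.75 -0.    1.02 -1.32]
0 pan 0.25 [ 0.25  0.16  1.61 -0.    1.37 -1.32]
3.141592653589793 black 0.03 [ 0.51  0.03  2.16 -0.    0.95  2.09]
3.141592653589793 black 0.25 [ 0.51 -0.24  2.    0.    1.38  2.09]
3.141592653589793 yellow 0.03 [ 0.23 -0.07  2.25 -0.    0.96  1.8 ]
3.141592653589793 yellow 0.25 [ 0.23 -0.34  2.08  0.    1.4   1.8 ]
3.141592653589793 red 0.03 [-0.08 -0.12  2.3  -0.    0.96  1.49]
3.141592653589793 red 0.25 [-0.08 -0.4   2.12  0.    1.42  1.49]
3.141592653589793 green 0.03 [-0.44 -0.1   2.29 -0.    0.96  1.13]
3.141592653589793 green 0.25 [-0.44 -0.38  2.11  0.    1.42  1.13]
3.141592653589793 block 0.03 [-0.67  0.03  2.16 -0.    0.95  0.9 ]
3.141592653589793 block 0.25 [-0.67 -0.24  2.    0.    1.38  0.9 ]
3.141592653589793 blue 0.03 [-0.12  0.28  1.88 -0.    0.99  1.45]
3.141592653589793 blue 0.25 [-0.12  0.05  1.73  0.    1.36  1.45]
3.141592653589793 white 0.03 [-0.45  0.38  1.74 -0.    1.02  1.12]
3.141592653589793 white 0.25 [-0.45  0.17  1.6   0.    1.37  1.12]
3.141592653589793 pan 0.03 [ 0.25  0.37  1.75 -0.    1.02  1.82]
3.141592653589793 pan 0.25 [0.25 0.16 1.61 0.   1.37 1.82]
```

Run:
```python
from h import *
move_pose((*POS['block'],.22),D); print(current_time_s(),current_tcp_pos())
ci=camera_info("wrist"); p,d=snapshot("wrist"); cv2.imwrite("pics/w1.png",p); np.savez("w1.npz",p=p,d=d,**ci); print(ci)
P=pts("wrist",d,ci); Z=P[...,2]; 
m=(np.abs(Z-.028)<.006)&(d>0)&(np.hypot(P[...,0]-.415,P[...,1]+.2626)<.06); print(m.sum(),P[m].mean(0),P[m].min(0),P[m].max(0))
```

```text
1.7333 [ 0.414993   -0.26328286  0.22026354]
{'fx': 356.10479025021806, 'fy': 356.10479025021806, 'cx': 318.16672592748887, 'cy': 235.37396611430395, 'eye': array([ 0.48223091, -0.26312422,  0.34366382]), 'orientation': array([ 2.07614069, -2.07964359, -0.27913831])}
2880 [ 0.41560798 -0.26675693  0.02776044] [ 0.3869071  -0.29409342  0.02202983] [ 0.44231635 -0.23943426  0.02989735]
```

View pics/w1.png

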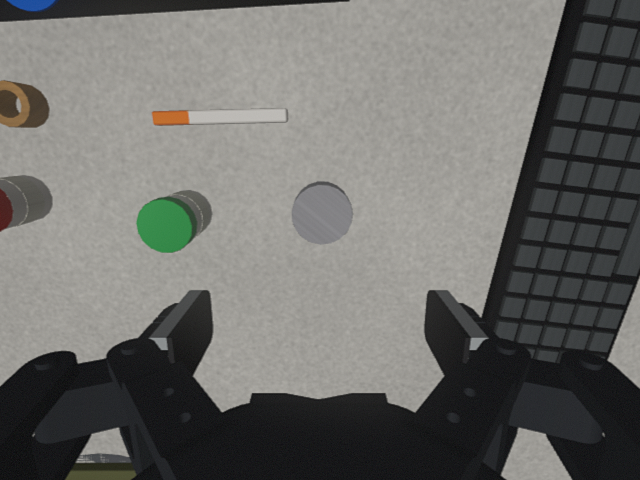

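Wrist view: block at (322,212), green cup at (166,225), pen untouched at (220,117). The wrist and top cameras disagree by about 4 mm in y. I'll centre the block once with the jaws, which fixes its y to the tool, then use it to calibrate both cameras.

Run:
```python
from h import *
x,y=.415,-.2645
line_to((x,y,.10),D,speed=.2); line_to((x,y,.030),D,speed=.1); f0=current_force()
gripper_close(); print("w",current_width(),current_force()-f0,current_tcp_pos())
p,d=snapshot("side"); cv2.imwrite("pics/s1.png",cv2.resize(p[130:290,300:560],None,fx=3,fy=3))
t=current_tcp_pos()
open_gripper(); line_to((x,y,.22),D,speed=.2); print(current_time_s(),current_force())
ci=camera_info("wrist"); p,d=snapshot("wrist"); np.savez("w2.npz",p=p,d=d,**ci)
P=pts("wrist",d,ci); Z=P[...,2]; 
m=(np.abs(Z-.028)<.004)&(d>0)&(np.hypot(P[...,0]-.415,P[...,1]+.2626)<.06); print("wrist",P[m].mean(0),P[m].min(0),P[m].max(0),t)
```

```text
w 0.6236942621558574 [ 0.5578254  -0.30003276  5.86948518] [ 0.41597744 -0.26531657  0.03147166]
5.3583 [-0.16745581  0.18066425 -0.02931373]
wrist [ 0.41577189 -0.26544499  0.02780009] [ 0.38716898 -0.29316486  0.02410452] [ 0.44254747 -0.23798277  0.03013991] [ 0.41600981 -0.26532998  0.03150693]
```

View pics/s1.png

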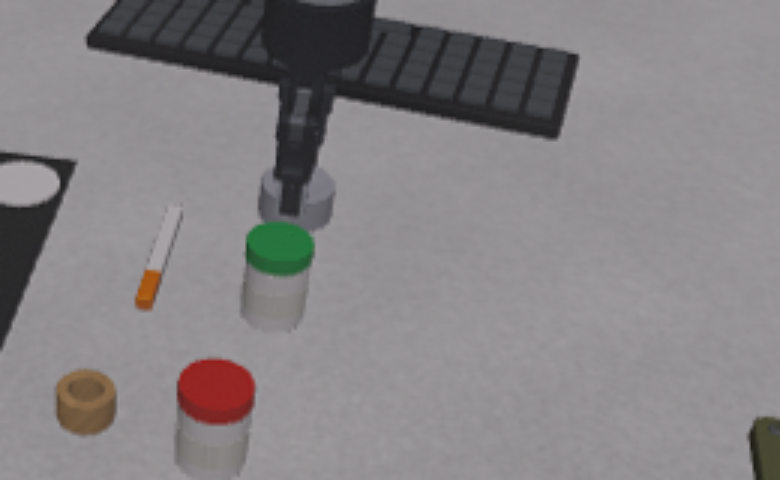

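Side view: fingertips end about 10 mm above the bench on the block. After centring, the wrist camera reads block y = -0.2654 against the tool's -0.2653, so it is accurate in y. Next I'll pick up the block and measure the pan with the wrist camera on the way.

Run:
```python
from h import *
x,y=.4158,-.2653
line_to((x,y,.08),D,speed=.25); line_to((x,y,.024),D,speed=.1); f0=current_force()
gripper_close(); print("w",current_width(),current_force()-f0,current_tcp_pos())
line_to((x,y,.06),D,speed=.1); line_to((x,y,.24),D,speed=.25)
print(current_force()-f0, current_width())
move_pose((.56,.2147,.26),D); sleep(.2); print(current_time_s(),current_tcp_pos(),current_qvel().round(3) if hasattr(current_qvel(),'round') else 0)
ci=camera_info("wrist"); p,d=snapshot("wrist"); np.savez("w3.npz",p=p,d=d,**ci);cv2.imwrite("pics/w3.png",p)
p,d=snapshot("top"); cv2.imwrite("pics/t3.png",p)
```

```text
w 0.6332178072166528 [-1.25840753  0.50201296  5.00097169] [ 0.41671293 -0.26600181  0.02529985]
[-0.6955553   0.75498041 -3.45689089] 0.6380383508588757
10.6167 [0.56024849 0.21378855 0.26009037] [ 0.004 -0.001  0.    -0.    -0.     0.   ]
```

View pics/w3.png

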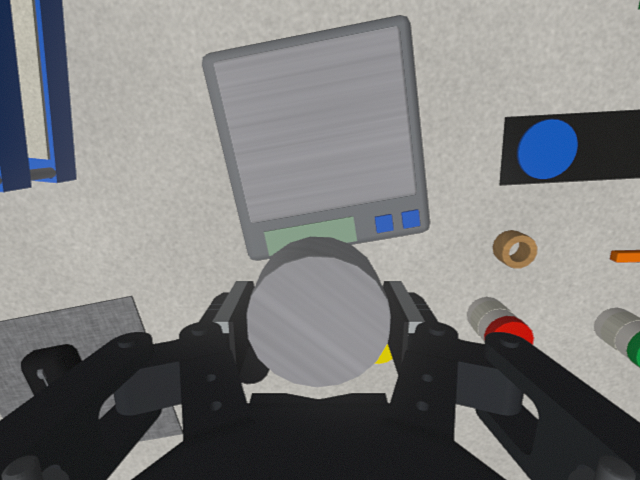

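Wrist view: block held level with its centre at about (319,312). Pan corners are near (214,66), (388,27), (415,192) and (250,222), and the blue disc is at (548,149).

Run:
```python
from h import *
f=np.load("w3.npz"); ci={k:f[k] for k in('fx','fy','cx','cy','eye','orientation')}; p,d=f['p'],f['d']
C=[ray("w",u,v,.075,ci) for u,v in[(214,66),(388,27),(415,192),(250,222)]]
for c in C: print(c.round(4))
print([round(float(np.linalg.norm(C[i]-C[i-1])),4) for i in range(4)],np.mean(C,0))
P=pts("w",d,ci);Z=P[...,2]
w=np.zeros_like(Z,bool); w[60:200,240:400]=1; print("panZ",np.median(Z[100:180,260:390]))
b=blob((np.abs(Z-.075)<.007)&(d>0),330,130);print(b[1],ray("w",*b[2][0],.075,ci))
print("block top pts",Z[312,319],P[312,319]); zt=Z[312,319]
b=blob((np.abs(Z-zt)<.004)&(d>0)&(np.mgrid[:480,:640][1]>244)&(np.mgrid[:480,:640][1]<394),319,312); print(b[1])
cs,_=cv2.findContours(b[3],cv2.RETR_EXTERNAL,cv2.CHAIN_APPROX_NONE); print(cv2.minEnclosingCircle(cs[0])); (u,v),_=cv2.minEnclosingCircle(cs[0]); print(ray("w",u,v,zt,ci))
hsv=cv2.cvtColor(p,cv2.COLOR_BGR2HSV)
b=blob((hsv[...,0]>95)&(hsv[...,0]<125)&(hsv[...,1]>120),548,149); print("blue",b[1],ray("w",*b[0],.005,ci))
```

```text
[0.6825 0.2963 0.075 ]
[0.7099 0.1594 0.075 ]
[0.5817 0.1296 0.075 ]
[0.5552 0.2744 0.075 ]
[0.1291, 0.1396, 0.1316, 0.1472] [0.63231212 0.21494234 0.075     ]
panZ 0.07479625933615125
[  214    26   203   197 29996] [0.63663283 0.21065821 0.075     ]
block top pts 0.2623739047044178 [0.56445745 0.21362163 0.2623739 ]
[  245   252   149   135 15557]
((319.3858642578125, 318.5538024902344), 79.32518005371094)
[0.56173568 0.21348081 0.2623739 ]
blue [ 517  119   61   60 2886] [ 0.61596015 -0.02280985  0.005     ]
```

```bash
cat >> h.py <<'E'
def setdown(x,y,zc,over=.004,fs=2.5):
    """x,y desired TCP; zc expected TCP z at contact"""
    line_to((x,y,zc+.012),D,speed=.15); sleep(.15); t=np.array(current_tcp_pos()); ex,ey=x-t[0],y-t[1]
    cx,cy=x+ex,y+ey
    line_to((cx,cy,zc+.010),D,speed=.03); sleep(.1)
    print("pre",np.array(current_tcp_pos()).round(4),np.array(current_force()).round(1))
    s=line_to((cx,cy,zc-over),D,speed=.02,f_stop=fs)
    print("contact",s,np.array(current_tcp_pos()).round(4),np.array(current_force()).round(1))
    sleep(.1); open_gripper(); sleep(.1); t=np.array(current_tcp_pos())
    line_to((cx,cy,t[2]+.03),D,speed=.08);
E
python3 - <<'E'
from h import *
x,y=.631,.2150
line_to((x,y,.2),D,speed=.2)
setdown(x,y,.1003)
line_to((.56,.215,.26),D,speed=.25); print(current_time_s())
ci=camera_info("wrist"); p,d=snapshot("wrist"); np.savez("w4.npz",p=p,d=d,**ci);cv2.imwrite("pics/w4.png",p)
P=pts("w",d,ci);Z=P[...,2]; m=(np.abs(Z-.103)<.006)&(d>0)&(np.hypot(P[...,0]-.632,P[...,1]-.215)<.05); print(P[m].mean(0),P[m].min(0),P[m].max(0))
E
```

```text
pre [0.6298 0.2147 0.1103] [ 0.4  0.2 -2. ]
contact True [0.6299 0.2147 0.1004] [-1.2  0.4  3.4]
14.975
[0.62876204 0.21439779 0.10275715] [0.60061977 0.18682457 0.09886672] [0.65550677 0.24204627 0.10530031]
```

View pics/w4.png

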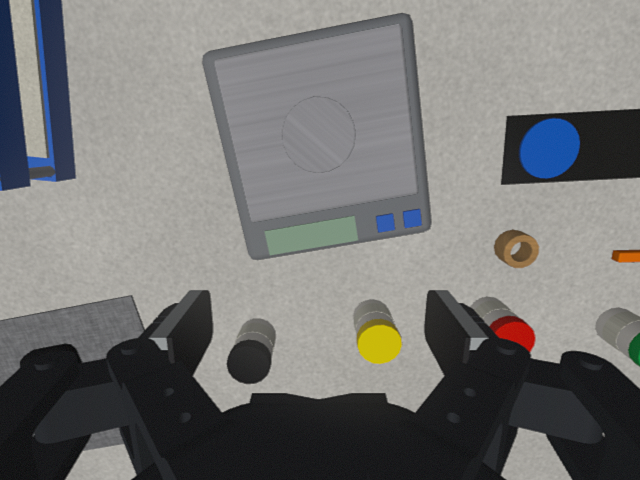

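Run:
```python
from h import *
f=np.load("w4.npz"); ci={k:f[k] for k in('fx','fy','cx','cy','eye','orientation')}; p,d=f['p'],f['d']
P=pts("w",d,ci);Z=P[...,2]
m=(Z>.067)&(Z<.12)&(d>0)&(P[...,0]>.5); m=cv2.morphologyEx(m.astype(np.uint8),cv2.MORPH_OPEN,np.ones((5,5)))
n,l,s,c=cv2.connectedComponentsWithStats(m); k=l[180,330]; print(s[k])
cs,_=cv2.findContours((l==k).astype(np.uint8),cv2.RETR_EXTERNAL,cv2.CHAIN_APPROX_NONE); c=max(cs,key=len)[:,0]
W=np.array([ray("w",u,v,.075,ci)[:2] for u,v in c]).astype(np.float32)*1000
r=cv2.minAreaRect(W); print(r)
# colour edge along lines: pan colour vs body
g=cv2.cvtColor(p,cv2.COLOR_BGR2GRAY)
cv2.imwrite("pics/w4c.png",cv2.resize(g[10:270,195:440],None,fx=2.3,fy=2.3,interpolation=cv2.INTER_CUBIC))
mm=(g>100).astype(np.uint8); print(g[100,300],g[40,220],g[230,250],g[135,425])
```

```text
[  215    24   203   198 30417]
((632.794921875, 212.48851013183594), (133.58753967285156, 148.44778442382812), 9.976430892944336)
134 175 113 169
```

View pics/w4c.png

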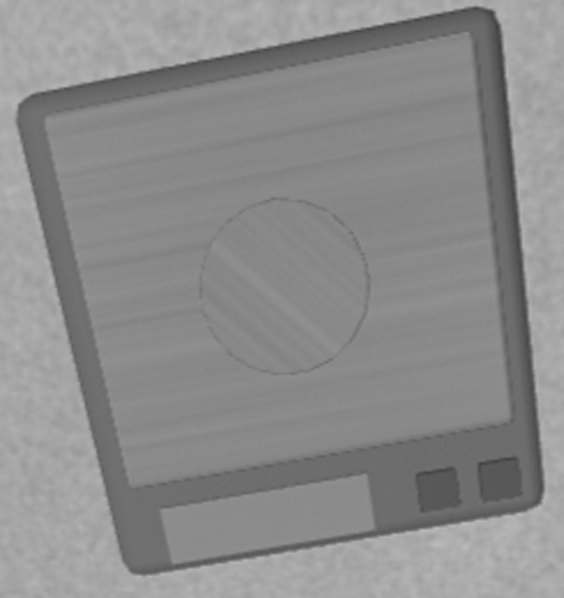

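Run:
```python
from h import *
f=np.load("w4.npz"); ci={k:f[k] for k in('fx','fy','cx','cy','eye','orientation')}
C=np.array([ray("w",u,v,.075,ci) for u,v in[(214.6,60.9),(399.3,23.9),(416.7,193.9),(251.5,221.7)]])
print(C.round(4),C.mean(0),[np.linalg.norm(C[i]-C[i-1]).round(4) for i in range(4)])
b=[ray("w",285/2.3+195,285/2.3+10,.103,ci)];print(b)
```

```text
[[0.6846 0.296  0.075 ]
 [0.7105 0.1523 0.075 ]
 [0.5793 0.1294 0.075 ]
 [0.5548 0.2736 0.075 ]] [0.6323168  0.21282607 0.075     ] [np.float64(0.1317), np.float64(0.146), np.float64(0.1331), np.float64(0.1463)]
[array([0.62914936, 0.2141022 , 0.103     ])]
```

Wrist view: block centre at (319,134) on the pan, which is about 3.5 mm short in x and 1.5 mm off in y. There is plenty of time, so I'll shift it.

Run:
```python
from h import *
x,y=.6306,.2150
move_pose((x,y,.14),D); line_to((x,y,.1005),D,speed=.1); print(current_tcp_pos())
gripper_close(); a=np.array(current_tcp_pos()); line_to((x,y,.108),D,speed=.04)
x2,y2=.6334+.0003,.2132
line_to((x2,y2,.112),D,speed=.05)
setdown(x2,y2,.1003)
line_to((.56,.215,.26),D,speed=.25); print(a,current_time_s())
ci=camera_info("wrist"); p,d=snapshot("wrist"); np.savez("w5.npz",p=p,d=d,**ci);cv2.imwrite("pics/w5.png",p)
P=pts("w",d,ci);Z=P[...,2]; m=(np.abs(Z-.103)<.006)&(d>0)&(np.hypot(P[...,0]-.632,P[...,1]-.215)<.05); print(P[m].mean(0),P[m].min(0),P[m].max(0))
m=(Z>.067)&(Z<.12)&(d>0)&(P[...,0]>.5); m=cv2.morphologyEx(m.astype(np.uint8),cv2.MORPH_OPEN,np.ones((5,5)))
n,l,s,c=cv2.connectedComponentsWithStats(m); k=l[180,330]
cs,_=cv2.findContours((l==k).astype(np.uint8),cv2.RETR_EXTERNAL,cv2.CHAIN_APPROX_NONE); c=max(cs,key=len)[:,0]
W=np.array([ray("w",u,v,.075,ci)[:2] for u,v in c]).astype(np.float32)*1000
print(cv2.minAreaRect(W))
# lids via wrist
hsv=cv2.cvtColor(p,cv2.COLOR_BGR2HSV)
for n in("red","yellow","black"):
    m=(np.abs(Z-.062)<.004)&(d>0)&(np.hypot(P[...,0]-POS[n][0],P[...,1]-POS[n][1])<.04)
    print(n,m.sum(),P[m].mean(0).round(4),P[m].min(0).round(4),P[m].max(0).round(4))
```

```text
[0.63024861 0.21498295 0.10015301]
pre [0.6337 0.2132 0.1102] [-0.4  1.3 -2.5]
contact True [0.6339 0.2133 0.102 ] [0.  0.2 3.2]
[0.63154188 0.2152279  0.10197146] 20.3083
[0.63132054 0.2129448  0.10276353] [0.60291176 0.18525011 0.09937327] [0.65815483 0.24047851 0.10528894]
((632.7929077148438, 212.491943359375), (133.59744262695312, 148.44168090820312), 9.975847244262695)
red 782 [0.4363 0.0142 0.0618] [ 0.415  -0.0056  0.058 ] [0.4498 0.0362 0.0643]
yellow 1431 [0.4247 0.1525 0.0618] [0.4008 0.1301 0.058 ] [0.4466 0.1749 0.0645]
black 1360 [0.4004 0.2869 0.0617] [0.3767 0.2648 0.058 ] [0.4223 0.3096 0.0638]
```

View pics/w5.png

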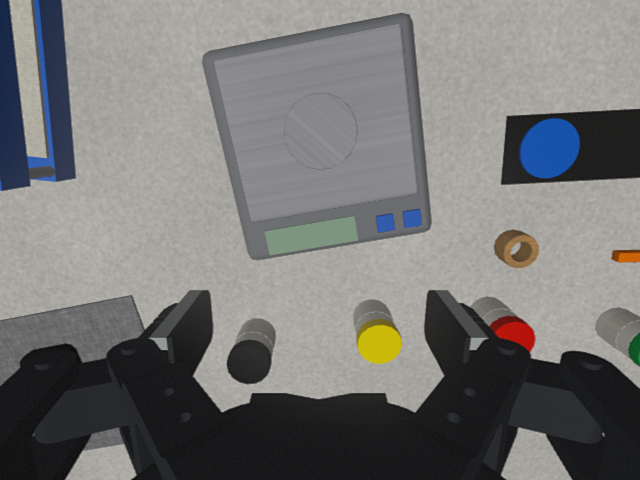

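Wrist view: block at (320,131). It measures (0.6313, 0.2129) against a pan centre of (0.6328, 0.2125), which is good. Next is the red cup.

```bash
cat >> h.py <<'E'
def lid(name,xy,zt=.062):
    ci=camera_info("wrist"); p,d=snapshot("wrist"); P=pts("w",d,ci); Z=P[...,2]
    m=(np.abs(Z-zt)<.006)&(d>0)&(np.hypot(P[...,0]-xy[0],P[...,1]-xy[1])<.04)
    q=P[m]; c=(q[:,:2].min(0)+q[:,:2].max(0))/2
    print(name,m.sum(),q.mean(0).round(4),c.round(4),"size",(q.max(0)-q.min(0)).round(4)); 
    return q[:,:2].mean(0),p
def pick(name):
    xy=np.array(POS[name])+[.0015,-.0012]
    move_pose((*xy,.20),D); sleep(.1)
    c,p=lid(name,xy); cv2.imwrite(f"pics/pick_{name}.png",p)
    line_to((*c,.09),D,speed=.25); line_to((*c,.026),D,speed=.08); sleep(.1)
    gripper_close(); t=np.array(current_tcp_pos()); print("grip",t.round(4),"w",current_width())
    line_to((*c,.05),D,speed=.08); line_to((*c,.2),D,speed=.25)
    return t[0]-c[0],t[2]
E
python3 - <<'E'
from h import *
dx,z=pick("red"); print(dx,current_width(),current_force())
x,y=.6313+dx,.2129
move_pose((x,y,.22),D); sleep(.1)
p,_=snapshot("wrist"); cv2.imwrite("pics/w6.png",p); p,_=snapshot("side"); cv2.imwrite("pics/s6.png",p)
print(current_tcp_pos(),current_time_s(),z)
E
```

```text
red 2712 [0.4277 0.0166 0.0617] [0.4267 0.0167] size [0.0454 0.0446 0.008 ]
grip [0.4281 0.0166 0.0265] w 0.49977339945637206
0.000491915545920707 0.5043780322493211 [ 0.33227503  0.11799627 -1.72099005]
[0.63150079 0.21183106 0.22056004] 26.0917 0.02648827895678081
```

View pics/w6.png

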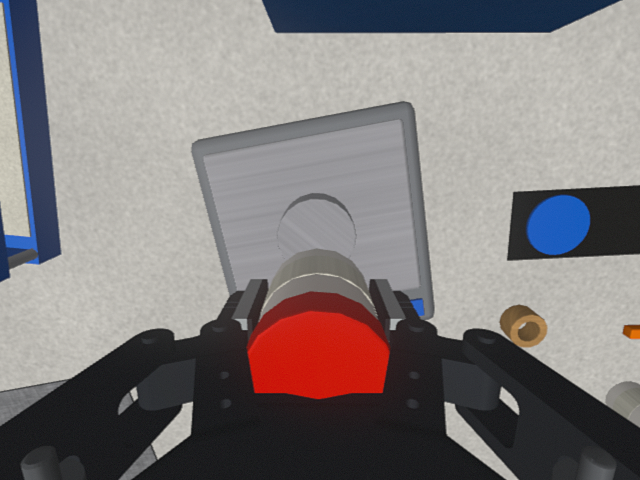

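View pics/s6.png

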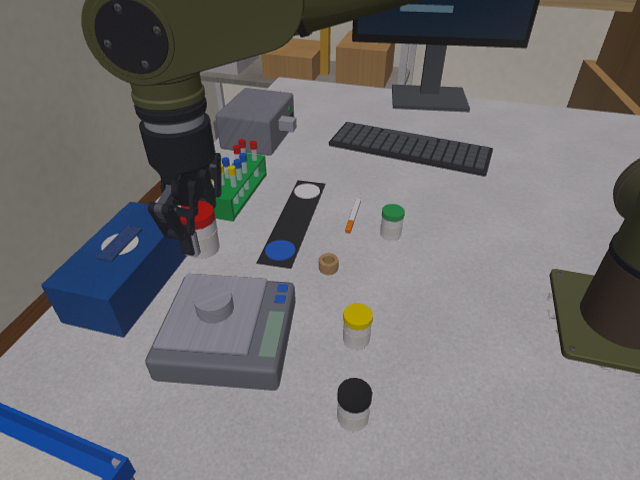

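The cup is held upright over the block, which sits at (316,235) in the wrist view. Setting it down.

Run:
```python
from h import *
x,y=.6318,.2129
line_to((x,y,.155),D,speed=.15)
setdown(x,y,.1295)
line_to((x,y,.24),D,speed=.25)
line_to((.56,.215,.28),D,speed=.25); print(current_time_s())
c,p=lid("red",(.6313,.2129),.165); cv2.imwrite("pics/w7.png",p)
p,_=snapshot("side"); cv2.imwrite("pics/s7.png",p[200:420,100:400].repeat(2,0).repeat(2,1))
```

```text
pre [0.6314 0.2128 0.1395] [-0.6  0.5 -1.5]
contact True [0.6313 0.2127 0.1295] [ 0.1 -0.2  4.5]
30.1167
red 4080 [0.6304 0.2126 0.1648] [0.6302 0.2125] size [0.0451 0.0449 0.0053]
```

View pics/w7.png

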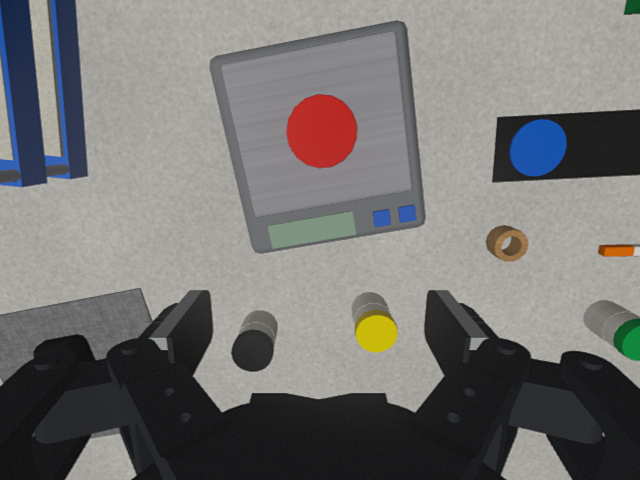

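View pics/s7.png

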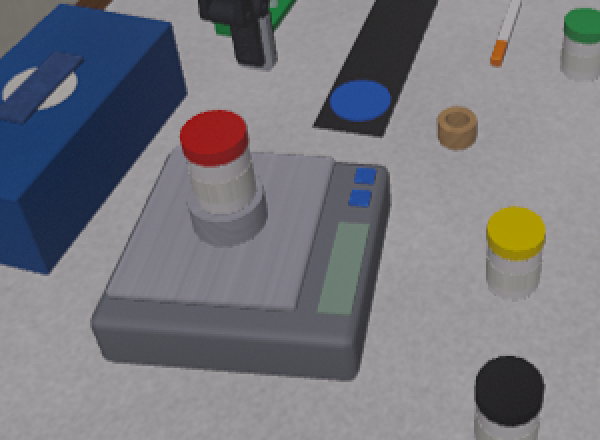

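Red cup upright and centred on the block: lid at (322,131) in the wrist view, and the side view agrees. Next I'll pick up the yellow cup and measure both discs with the wrist camera.

Run:
```python
from h import *
dx,z=pick("yellow"); print(dx,z)
move_pose((.50,-.11,.25),D); sleep(.2)
ci=camera_info("wrist"); p,d=snapshot("wrist"); cv2.imwrite("pics/w8.png",p); np.savez("w8.npz",p=p,d=d,**ci); print(current_tcp_pos(),current_time_s())
hsv=cv2.cvtColor(p,cv2.COLOR_BGR2HSV)
b=(hsv[...,0]>95)&(hsv[...,0]<125)&(hsv[...,1]>120); w=(hsv[...,2]>190)&(hsv[...,1]<40)
for m in(b,w):
    n,l,s,c=cv2.connectedComponentsWithStats(m.astype(np.uint8))
    for k in range(1,n):
        if s[k][4]>800: print(s[k],ray("w",*c[k],.005,ci).round(4))
```

```text
yellow 2692 [0.4242 0.152  0.0617] [0.4232 0.1517] size [0.0456 0.0447 0.008 ]
grip [0.4246 0.1522 0.0265] w 0.5035141306581156
0.0004385684355569519 0.02646578243510534
[ 0.49992973 -0.10889094  0.24976991] 35.725
[ 198   51   64   68 3369] [ 0.6161 -0.0237  0.005 ]
[ 429   39   62   67 3284] [ 0.6272 -0.2431  0.005 ]
[357 199  84  13 820] [ 0.4999 -0.1931  0.005 ]
```

View pics/w8.png

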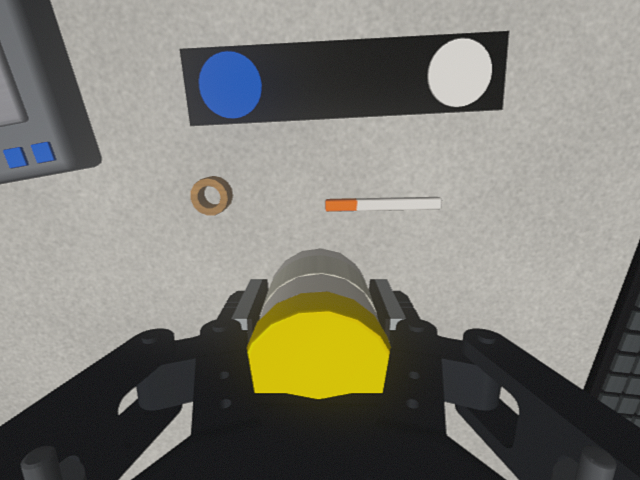

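Discs in the wrist view: blue (230,85) → (0.616,-0.0237), white (460,72) → (0.627,-0.243). Both agree with the corrected top view.

```bash
cat >> h.py <<'E'
BLUE=np.array([.6161,-.0235]); WHITE=np.array([.6272,-.2428]); MID=(BLUE+WHITE)/2
def place(name,T,dx,z,top):
    x,y=T[0]+dx,T[1]
    move_pose((x,y,.22),D); line_to((x,y,z+top+.03),D,speed=.2)
    setdown(x,y,z+top)
    line_to((x,y,.2),D,speed=.25)
    line_to((x-.06,y,.24),D,speed=.25); sleep(.1)
    c,p=lid(name,T,top+.062); cv2.imwrite(f"pics/pl_{name}.png",p); print("err",(c-T).round(4),current_time_s())
E
python3 - <<'E'
from h import *
place("yellow",BLUE,.0004,.0265,.005)
dx,z=pick("black")
line_to((.40,.287,.25),D,speed=.2)
move_pose((.5,-.11,.25),D)
place("black",WHITE,dx,z,.005)
E
```

```text
pre [ 0.6158 -0.0235  0.0416] [ 0.1  0.2 -0.6]
contact True [ 0.6158 -0.0235  0.0316] [-1.4  0.1  4.8]
yellow 2566 [ 0.6149 -0.0236  0.0668] [ 0.6145 -0.024 ] size [0.0446 0.0452 0.0053]
err [-0.0012 -0.0001] 41.1167
black 2733 [0.3997 0.2874 0.0617] [0.3991 0.2874] size [0.0454 0.0452 0.008 ]
grip [0.4002 0.2877 0.0265] w 0.5022339153894496
pre [ 0.6271 -0.2425  0.0417] [ 0.5 -0.  -1.4]
contact True [ 0.627  -0.2425  0.0316] [-1.  -0.8  4.2]
black 2575 [ 0.6261 -0.2427  0.0668] [ 0.6257 -0.2427] size [0.0447 0.0452 0.0055]
err [-0.0011  0.0001] 53.35
```

View pics/pl_yellow.png

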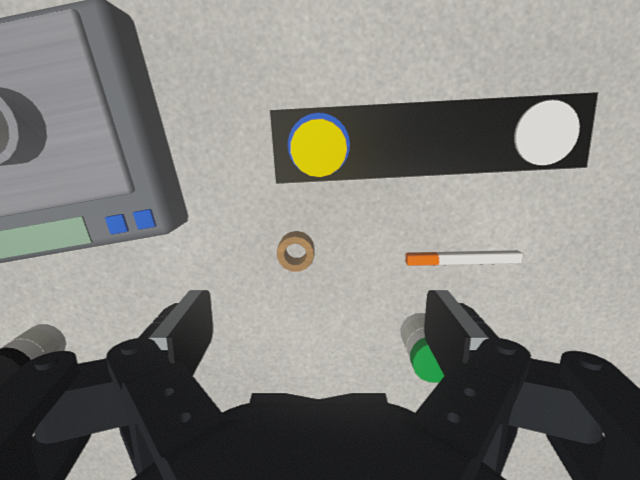

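View pics/pl_black.png

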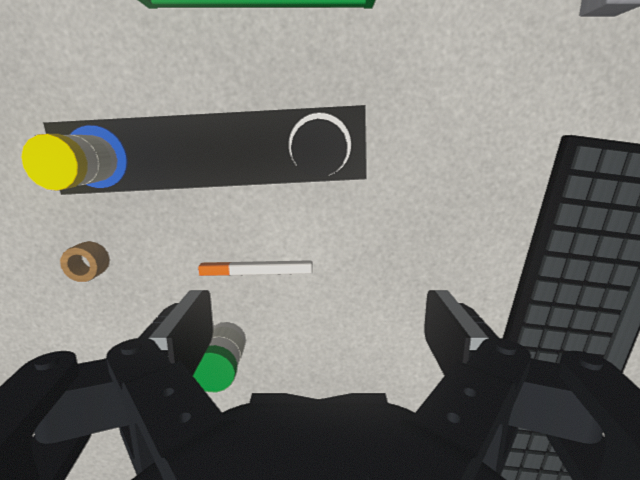

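Yellow on blue at (319,148) and black on white at (320,146), both within about 1.5 mm. Now the green cup.

Run:
```python
from h import *
dx,z=pick("green")
place("green",MID,dx,z,.002)
movej([-1.368,0.124,1.65,0,1.367,-0.083]); sleep(.3)
p,d=snapshot("top"); P=pts("top",d); cv2.imwrite("pics/t9.png",p); s,_=snapshot("side"); cv2.imwrite("pics/s9.png",s); print(current_time_s(),current_width())
Z=P[...,2]; C={}
for n,T,zt in(("red",(.631,.213),.165),("yellow",BLUE,.067),("green",MID,.064),("black",WHITE,.067)):
    m=(np.abs(Z-zt)<.008)&(np.hypot(P[...,0]-T[0],P[...,1]-T[1])<.04); q=P[m].mean(0); C[n]=q; print(n,m.sum(),q.round(4))
print("green-mid",C["green"]-(C["yellow"]+C["black"])/2)
```

```text
green 2704 [ 0.4135 -0.1376  0.0617] [ 0.4129 -0.1376] size [0.0449 0.0454 0.0079]
grip [ 0.414  -0.1377  0.0265] w 0.5034039955626195
pre [ 0.6215 -0.133   0.0386] [-0.1  0.3  0.2]
contact True [ 0.6214 -0.133   0.0285] [ 0.4 -0.3  3.1]
green 2509 [ 0.6205 -0.1331  0.0638] [ 0.6199 -0.1329] size [0.0452 0.0449 0.0054]
err [-0.0011  0.    ] 63.2417
65.8583 1.0057441559383087
red 629 [0.629  0.2138 0.1648]
yellow 469 [ 0.6137 -0.0208  0.0669]
green 465 [ 0.6195 -0.1299  0.0638]
black 472 [ 0.625  -0.2391  0.0666]
green-mid [ 1.22866709e-04  5.41264608e-06 -2.95451491e-03]
```

View pics/t9.png

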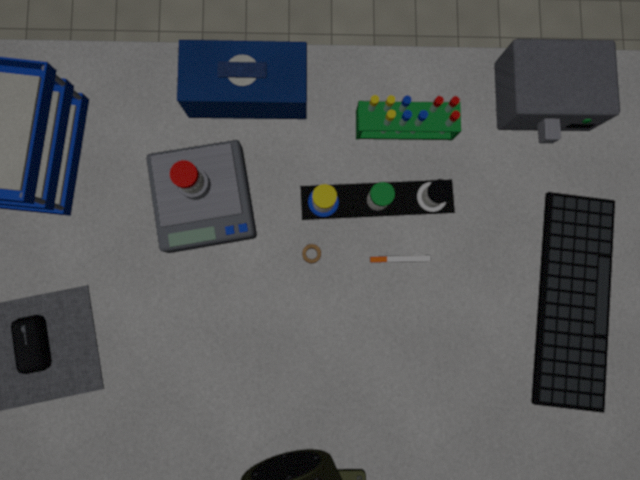

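View pics/s9.png

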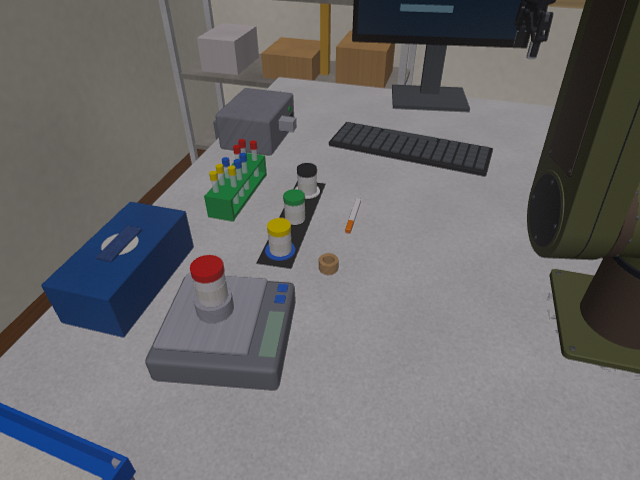

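View pics/pl_green.png

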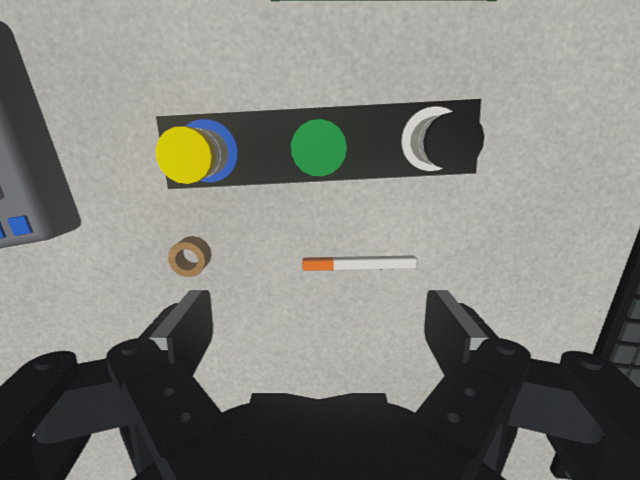

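All five objects stand where asked, the pen and ring haven't moved, and the arm is clear, so I'm handing in.

```bash
python3 -c "
from bench import *
print(sign_off(),current_time_s())"
```

```text
the job is handed in; nothing more can be done
the job is handed in; nothing more can be done
```

The weighing line is set up and handed in, at about 66 s of the 128 s allowed. I placed the block first, then the red, yellow, black and green cups. Each was lowered until the first light contact (the stop was set at 2.5 N) before the gripper opened.

- **Block on pan:** it first landed about 4 mm off centre, so I regripped and shifted it. It now reads within about 1.5 mm of the pan's centre.
- **Red cup on block:** upright and within about 1 mm of the block's centre.
- **Yellow and black cups:** each measures about 1 mm from its disc's centre by the wrist camera.
- **Green cup:** within about 1 mm of its target by the wrist camera, and within 0.2 mm of midway between the other two cups by the top camera.
- **Final views:** all cups are upright, the pen lies where it was, and the gripper is open and clear of everything.

The wrist and top cameras disagreed by 1–4 mm in absolute position. I used the wrist camera, because it matched the tool position after I centred the block with the jaws. The top camera puts the yellow and black cups within about 1.5 and 2.5 mm of their discs' centres.

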